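# Ease a jammed pocket plug out of a pier cap and rest it in the next one

## Robot

A 6-joint arm with a two-finger parallel gripper is mounted at the origin on the work surface; the furniture and walls round the work are solid. World frame = base frame: x ahead of the robot, y to its left, z up, the work surface at z = 0. Lengths are in mm, angles in degrees, forces in N, time in s.
With the tool pointing down it reaches from about 350 to 850 mm from the base axis. Payload 8.1 kg.
Tool frame: the origin (TCP) lies at the very end of the fingers, on their centre line; the grasp point (between the pads) lies 19 mm behind it (pinch_z is the z of the grasp point in the tool frame, in mm); z points along the fingers, y is the direction in which the jaws open and shut (so a half turn about z gives the same grasp; the last joint's range is limited). The gripper opens to 85 mm and grips with 20 to 120 N. Pads are 22 mm wide; open, the fingers measure 114 mm over their backs; the gripper's body (76 mm by 85 mm) begins 54 mm behind the grasp point. The pads swing forward as they close: fully open they stand 13 mm farther back than shut.
Start: joints at [68.961, 7.471, 85.268, -0, 87.261, -4.893], TCP at [166.829, 576.345, 231.292] pointing down, gripper open.
Joint ranges: [-169.43, 169.43], [-51.17, 129.36], [1.28, 143.12], [-76.62, 256.62], [0, 156.53], [-152.29, 152.29]. Speed limits (degrees/s): [136.94, 136.94, 159.86, 180, 180, 180].

## Interface

Orientations are given as [roll, pitch, yaw] about the fixed x, y, z axes, in that order (R = Rz(yaw) Ry(pitch) Rx(roll)).
In Python, from bench import * gives the robot as it stands.
- The arm moves only by the shell command python3 -m creep 'ROWS' [FORCE]. ROWS is a JSON object of lists of equal length, an entry for each row: "translation": the shift along the tool's x, y, z in mm, a list of three; "rotation": the turn, a rotation vector about the tool's x, y, z in rad, a list of three; "claw": the finger opening in mm, from 0 to 85.4. In form: {"translation": [[dx, dy, dz], ...], "rotation": [[ax, ay, az], ...], "claw": [claw, ...]}. A call has 1 to 10 rows; each row shifts and turns the commanded pose from where the row before left it, along the tool's axes as they then stand; what a row does not reach is not made up. A row lasts 1/10 s, in which the tool goes at most 50 mm and 8.59 degrees, less where a joint would pass 70% of its speed; a pose out of reach is approached as far as the arm can. A call is refused whole if a number of a shift passes 50 or a number of a turn 0.15, either way. A call with a gripper value outside its range is refused whole. The fingers move at their own pace and stop on an object; FORCE is the grip in N (left out, the last holds). Time passes only in rows, so rows that do not move let the fingers close. It gives the time, the measured TCP pose, the force and the opening at its end, in the units of the state.
- sense(): the state, without advancing time (a new reading comes with each control period).
- snapshot(name): name is "scene" or "top" or "wrist"; returns a dict with "frame" (480x640x3 uint8, red, green, blue), "intrinsics" (3x3 intrinsics, pixels), "extrinsics" (4x4, takes a point from camera to world coordinates). Camera axes: x right, y up, looking along -z (the intrinsics and any distortion apply to the point x, -y, -z); pixel columns grow to the right and rows downward; lengths in mm; the calibration is good to about 2 mm. A picture is of the moment at which its call begins. There is no depth.
- hand_in(): hands the job in, once; it reports no verdict.
The state is a dict: "time": time; "joint_pos": joint angles; "qd": joint speeds; "joint_efforts": joint torques, N m; "tool_pos": TCP position; "tcp_rot": TCP orientation; "ft_force": force on the tool from outside, world axes, zero at the start; "wrist_torque": the same for the moment, N m; "finger_gap": finger opening in mm.
Only numpy, scipy, OpenCV 4.12 (cv2) and the standard library are available. Lean on these libraries where they do the work, as an engineer would, in place of code of your own. Each camera call takes 0.05 s, during which the arm holds its last target.

## Task

The wooden blanking plug has been driven tight into the post pocket of one of the two cast-stone pier caps, and nothing holds the stone down: a straight pull would lift it and a snatch would make it jump. Rock the plug to and fro by its steel handle, along the length of the stone, while easing it up a little with each swing until it comes free, leaving the stone standing where it is. Then lower it gently, without dropping it, into the empty pocket of the other pier cap until it just rests there upright under its own weight, its collar still standing well clear of the stone and not pushed tight again.

Things in the scene. Friction and masses are not known exactly. Their poses are not given: they have to be found in the camera images.
- plug_grip (a point): Middle of the plug's steel handle bar: 10 mm round, running 48 mm straight along the plug's own y between two uprights 68 mm apart, 37 mm clear above the collar. x is the plug's length, z up. At the start it is 56 mm above the pocket mouth. Plug mass about 0.42 kg.
- plug_collar (a point): Centre of the underside of the plug's plywood collar, 84 x 88 x 8 mm, 50 mm below the bar; 6 mm above the stone at the start. Below it a hardwood body, 78 mm deep, 40 mm thick in y, tapers in x from 52 mm to 33 mm at its foot (1 in 8 each end).
- stone_a_pocket (a point): Centre of the pocket mouth, on the top, of the pier cap that holds the plug at the start. Grey cast stone, 220 (x) x 130 (y) x 80 mm high, 1.65 kg, loose on the table. Mouth 61 mm in x, 46 mm in y; the two x ends close in 1 in 8 going down. A straight pull (the pads slip at some 32 N) lifts the stone; rocked, the plug rises 1 to 2 mm a swing under little force.
- stone_b_pocket (a point): The same point of the other, identical pier cap, whose pocket is empty. The plug fits either way round, its x along the stone's x. The pads first touch when the bar is about 80 mm above the mouth; under its own weight the plug rests with the bar about 76 mm above it (collar 26 mm clear). Every 3 N of extra push wedges it some 2 mm further down.
- plug: The whole plug; origin at the centre of its foot, 128 mm below the bar. On each x end of its body, 30 mm above the foot, a black rubber pad (36 wide, 16 high) on a stiff spring, 8 mm proud when free, 5 mm at the start (18 N). 8 mm of rise slackens each by 1 mm: all slack after 24 mm. Jammed, it can tilt 5 degrees each way about the height of the pads: 8 mm at the bar, along x.

How it is judged (in metres and radians):
On the way:
1. the plug is drawn clear of the first stone, which still stands on the table (z of plug_grip in the frame of stone_a_pocket above 0.13 m and distance of stone_a_pocket from where it was at the start of the episode below 0.04 m), for 0.1 s.
At the end, for the whole second after the job is handed in: The plug stands in the pocket of the second pier cap, upright within 6 degrees and central within 12 mm, its bar 65 to 82 mm above the pocket mouth (collar 15 to 32 mm clear of the stone: resting on its pads, not driven down); both pier caps lie flat on the table within 40 mm of where they stood (z of plug_grip in the frame of stone_b_pocket between 0.065 and 0.082 m and horizontal distance between plug_grip and stone_b_pocket below 0.012 m and angle between plug_grip's own z axis and vertical below 0.1 rad and distance of each of stone_a_pocket, stone_b_pocket from where it was at the start of the episode below 0.04 m and angle between each of stone_b_pocket, stone_a_pocket's own z axis and vertical below 0.03 rad); the robot touches nothing.
It fails at once if the first stone is lifted more than 8 mm off the table (height (world z) of stone_a_pocket above 0.088 m).
It fails at once if the second stone is lifted more than 8 mm off the table (height (world z) of stone_b_pocket above 0.088 m).
It fails at once if the plug is snatched out: it moves faster than 0.25 m/s while still in the first pocket (distance between plug_grip and stone_a_pocket below 0.08 m and linear speed of plug above 0.25 m/s).
It fails at once if the plug is dropped into the second pocket: it moves faster than 0.4 m/s inside it (horizontal distance between plug_grip and stone_b_pocket below 0.03 m and z of plug_grip in the frame of stone_b_pocket below 0.11 m and linear speed of plug above 0.4 m/s).
It also fails if it takes over 51 s, if anything falls off the work surface, if the arm or the gripper's body presses on something with over 40 N, if the wrist force passes 120 N, or if a joint passes its speed limit or range.

## Working session

There is one attempt and no reset: what is moved stays moved. The work goes in short steps, Python scripts to look and compute and a shell command to move; the robot and the scene stay as the last step left them, time stands still between calls to the robot, and variables do not carry over. Pictures are saved under pics/ and viewed, and the job is handed in when it is done.

```bash
mkdir -p pics; ls
python3 - <<'E'
from bench import *
import cv2
print(sense())
for n in ["scene","top","wrist"]:
    s=snapshot(n); cv2.imwrite(f"pics/{n}0.png",s["frame"][:,:,::-1])
    import numpy as np
    np.savez(f"{n}0.npz",**s); print(n,s["intrinsics"],s["extrinsics"],[k for k in s])
E
```

```text
pics
{'time': 0.0, 'joint_pos': array([ 6.89609957e+01,  7.51375370e+00,  8.53302492e+01, -1.11901740e-03,
        8.72615463e+01, -4.89099553e+00]), 'qd': array([-0.06397647, -0.00551573, -0.02596879, -0.00611248,  0.03799631,
        0.06664917]), 'joint_efforts': array([-1.60912678e-04, -5.69431615e+01, -5.00527024e+01, -4.90338334e-04,
        1.52185414e-02,  2.67222669e-05]), 'tool_pos': array([166.63641401, 575.81818664, 230.24925686]), 'tcp_rot': array([-1.79894740e+02, -7.88558893e-03,  1.63852039e+02]), 'ft_force': array([-0.60003948, -0.3708655 ,  0.71929055]), 'wrist_torque': array([-0.00728858, -0.00893258,  0.01453597]), 'finger_gap': 85.60542428406949}
scene [[498.15650531   0.         315.81057769]
 [  0.         498.15650531 236.47350859]
 [  0.           0.           1.        ]] [[ 8.77732130e-01  2.94983148e-01 -3.77586083e-01  1.47543327e+02]
 [-4.78872950e-01  5.13175580e-01 -7.12272084e-01 -5.86860989e+02]
 [-1.63403044e-02  8.05999855e-01  5.91690146e-01  6.03562114e+02]
 [ 0.00000000e+00  0.00000000e+00  0.00000000e+00  1.00000000e+00]] ['frame', 'intrinsics'
[... 193 characters left out ...]
-01  3.03342631e+02]
 [-9.99980954e-01 -1.91230214e-03 -5.86813443e-03 -9.01573169e+00]
 [-6.08311845e-03  1.44725158e-01  9.89453195e-01  1.11801733e+03]
 [ 0.00000000e+00  0.00000000e+00  0.00000000e+00  1.00000000e+00]] ['frame', 'intrinsics', 'extrinsics']
wrist [[414.11085004   0.         322.58869138]
 [  0.         414.11085004 244.31651042]
 [  0.           0.           1.        ]] [[ 2.77878204e-01 -9.13186460e-01 -2.98117751e-01  9.06373705e+01]
 [ 9.60613950e-01  2.63468869e-01  8.83458785e-02  5.98208906e+02]
 [-2.13151325e-03 -3.10925464e-01  9.50431908e-01  3.73708549e+02]
 [ 0.00000000e+00  0.00000000e+00  0.00000000e+00  1.00000000e+00]] ['frame', 'intrinsics', 'extrinsics']
```

View pics/scene0.png

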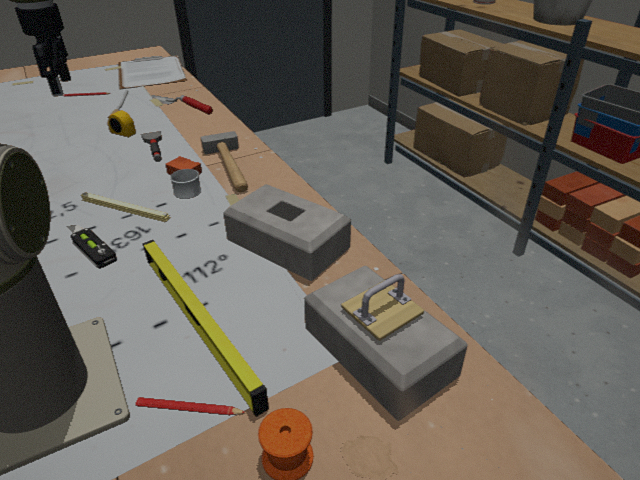

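View pics/top0.png

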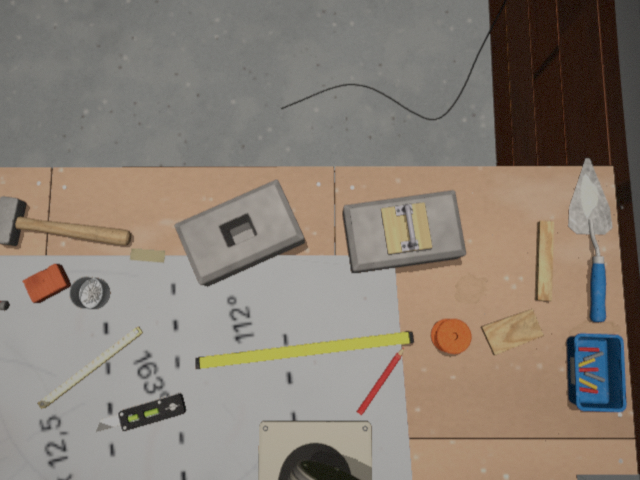

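View pics/wrist0.png

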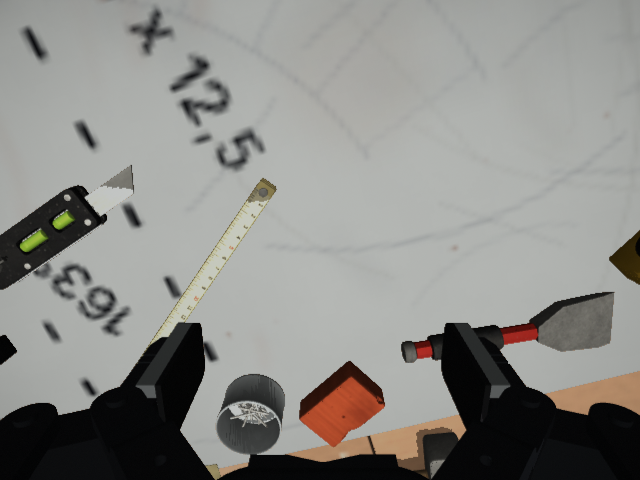

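Run:
```python
import cv2
a=cv2.imread("pics/top0.png")
c=a[175:290,170:310]; d=a[175:290,335:475]
import numpy as np
o=np.vstack([cv2.resize(c,None,fx=4.3,fy=2.6*1,interpolation=2)]) 
cv2.imwrite("pics/tA.png",cv2.resize(d,None,fx=5,fy=5,interpolation=cv2.INTER_CUBIC))
cv2.imwrite("pics/tB.png",cv2.resize(c,None,fx=5,fy=5,interpolation=cv2.INTER_CUBIC))
s=cv2.imread("pics/scene0.png")[170:430,210:480]
cv2.imwrite("pics/sAB.png",cv2.resize(s,None,fx=2.2,fy=2.2,interpolation=cv2.INTER_CUBIC))
```

```text
(no output)
```

View pics/tA.png

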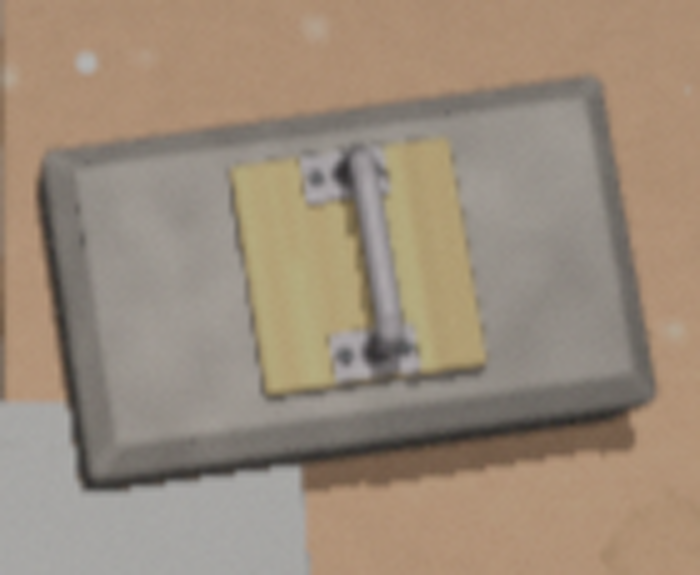

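View pics/tB.png

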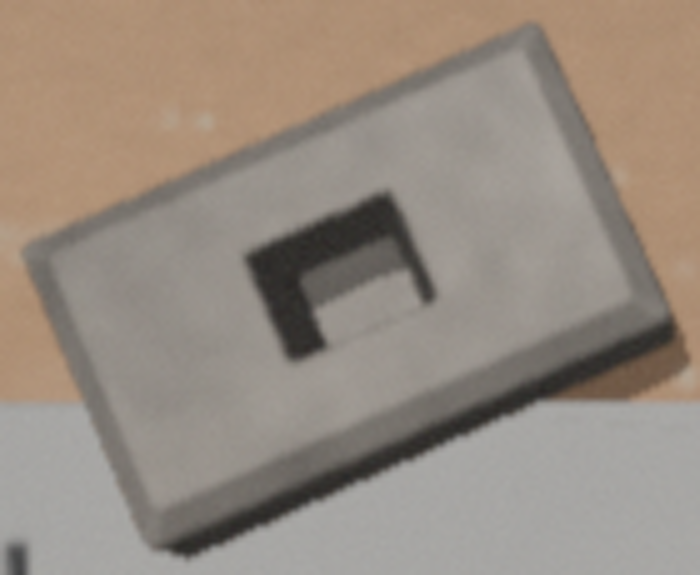

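View pics/sAB.png

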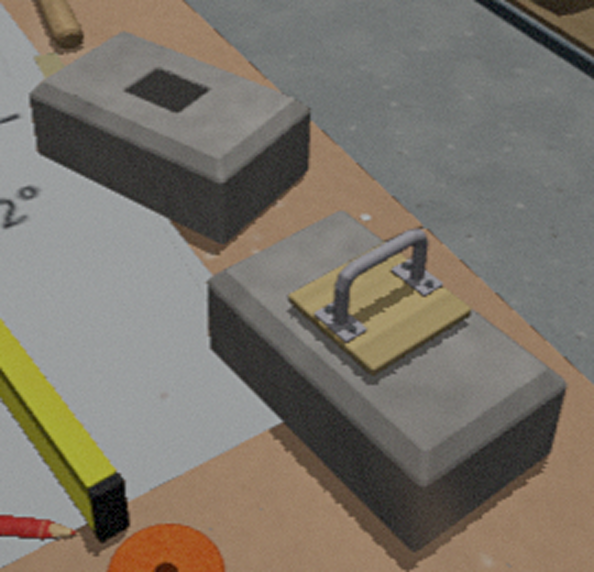

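```bash
cat > h.py <<'E'
import numpy as np, cv2
def ray(s,px):
    K=s["intrinsics"];E=s["extrinsics"]
    p=np.linalg.solve(K,np.array([px[0],px[1],1.0])); d=E[:3,:3]@np.array([p[0],-p[1],-p[2]])
    return E[:3,3],d
def onplane(s,px,z):
    o,d=ray(s,px); return o+d*(z-o[2])/d[2]
def proj(s,P):
    K=s["intrinsics"];E=s["extrinsics"]
    c=E[:3,:3].T@(np.asarray(P,float)-E[:3,3]); q=K@np.array([c[0],-c[1],-c[2]]); return q[:2]/q[2]
def tri(l):
    A=np.zeros((3,3));b=np.zeros(3)
    for o,d in l:
        d=d/np.linalg.norm(d);M=np.eye(3)-np.outer(d,d);A+=M;b+=M@o
    return np.linalg.solve(A,b)
E
python3 - <<'E'
from h import *
t=np.load("top0.npz");s=np.load("scene0.npz")
def go(name,s,pts,off,sc,z):
    P=np.array([onplane(s,(np.array(p)+.5)/sc-.5+off,z) for p in pts])
    print(name,P[:,:2].round(1).tolist(),"mean",P.mean(0).round(1))
    v=[P[(i+1)%len(P)]-P[i] for i in range(len(P))]
    print("  ",[(round(np.hypot(*w[:2]),1),round(np.degrees(np.arctan2(w[1],w[0])),1)) for w in v])
A=np.array([335,175]);B=np.array([170,175]);S=np.array([210,170])
go("collar",t,[(235,168),(448,138),(484,364),(268,392)],A,5,94)
go("bar",t,[(362,160),(387,340)],A,5,136)
go("bar s",s,[(345,277),(420,240)],S,2.2,136)
go("pockB",t,[(248,258),(390,193),(435,297),(297,360)],B,5,80)
go("pockB s",s,[(157,68),(208,92),(176,111),(124,89)],S,2.2,80)
go("topA",t,[(75,168),(587,100),(635,380),(112,447)],A,5,80)
go("topB",t,[(52,262),(527,50),(632,303),(160,510)],B,5,80)
E
```

```text
collar [[511.5, -127.2], [522.8, -207.7], [436.8, -218.6], [426.5, -137.9]] mean [ 474.4 -172.8   94. ]
   [(np.float64(81.3), np.float64(-82.0)), (np.float64(86.7), np.float64(-172.8)), (np.float64(81.3), np.float64(97.3)), (np.float64(85.7), np.float64(7.2))]
bar [[505.8, -168.3], [440.1, -175.6]] mean [ 472.9 -171.9  136. ]
   [(np.float64(66.1), np.float64(-173.7)), (np.float64(66.1), np.float64(6.3))]
bar s [[440.6, -178.0], [501.6, -172.8]] mean [ 471.1 -175.4  136. ]
   [(np.float64(61.1), np.float64(4.9)), (np.float64(61.1), np.float64(-175.1))]
pockB [[480.1, 180.9], [505.2, 127.2], [464.9, 109.4], [440.9, 161.4]] mean [472.8 144.7  80. ]
   [(np.float64(59.3), np.float64(-65.0)), (np.float64(44.0), np.float64(-156.2)), (np.float64(57.3), np.float64(114.8)), (np.float64(43.8), np.float64(26.5))]
pockB s [[479.5, 182.5], [501.0, 124.9], [464.1, 112.6], [439.7, 165.8]] mean [471.1 146.5  80. ]
   [(np.float64(61.5), np.float64(-69.4)), (np.float64(39.0), np.float64(-161.6)), (np.float64(58.5), np.float64(114.6)), (np.float64(43.1), np.float64(22.7))]
topA [[514.5, -67.7], [540.6, -264.0], [432.5, -278.2], [407.4, -80.6]] mean [ 473.7 -172.6   80. ]
   [(np.float64(198.1), np.float64(-82.4)), (np.float64(109.0), np.float64(-172.6)), (np.float64(199.2), np.float64(97.2)), (np.float64(107.8), np.float64(6.9))]
topB [[478.7, 255.6], [561.1, 75.4], [462.5, 34.5], [384.1, 211.7]] mean [471.6 144.3  80. ]
   [(np.float64(198.2), np.float64(-65.4)), (np.float64(106.7), np.float64(-157.5)), (np.float64(193.7), np.float64(113.9)), (np.float64(104.3), np.float64(24.9))]
```

```bash
python3 -m creep '{"translation": [[0,0,0],[0,0,0],[0,0,0],[-20,-38,0],[-20,-38,0],[-20,-38,0],[-20,-38,0],[-20,-38,0],[-20,-38,0],[-20,-38,0]], "rotation": [[0,0,-0.136],[0,0,-0.136],[0,0,-0.136],[0,0,0],[0,0,0],[0,0,0],[0,0,0],[0,0,0],[0,0,0],[0,0,0]], "claw": [85,85,85,85,85,85,85,85,85,85]}' 120
```

```text
time: 1.15
tool_pos: [339.7, 328.5, 231.1]
tcp_rot: [-180.0, -0.0, -172.8]
ft_force: [0.6, -0.2, 0.8]
finger_gap: 85.2
```

```bash
python3 -m creep '{"translation": [[-20,-38,0],[-20,-38,0],[-20,-38,0],[-20,-38,0],[-28,-48,0],[0,0,0],[0,0,0]], "rotation": [[0,0,0],[0,0,0],[0,0,0],[0,0,0],[0,0,0],[0,0,0],[0,0,0]], "claw": [85,85,85,85,85,85,85]}'
python3 - <<'E'
from bench import *
import cv2, numpy as np
s=snapshot("wrist"); cv2.imwrite("pics/w1.png",s["frame"][:,:,::-1]); np.savez("w1.npz",**s)
x=sense();print(x)
E
```

```text
time: 1.85
tool_pos: [468.3, 148.6, 230.9]
tcp_rot: [180.0, -0.1, -172.9]
ft_force: [-0.6, 1.1, -0.7]
finger_gap: 85.2
{'time': 1.9, 'joint_pos': array([ 1.17264253e+01, -9.54956189e+00,  1.02122282e+02,  2.46320070e-02,
        8.74842180e+01, -8.54371740e+01]), 'qd': array([ 1.97607184, -0.53585374,  0.39303006,  0.01884658,  0.10584615,
        0.01806542]), 'joint_efforts': array([ -1.47967637, -41.08167887, -50.40436506,  -0.16670654,
        -0.06353733,  -0.07386577]), 'tool_pos': array([467.84800686, 149.56309863, 230.90682855]), 'tcp_rot': array([ 1.79980000e+02, -5.87152786e-02, -1.72837484e+02]), 'ft_force': array([ 0.74397396,  0.73488499, -0.2083319 ]), 'wrist_torque': array([-0.02219271, -0.00015803,  0.00703233]), 'finger_gap': 84.71881129747149}
```

View pics/w1.png

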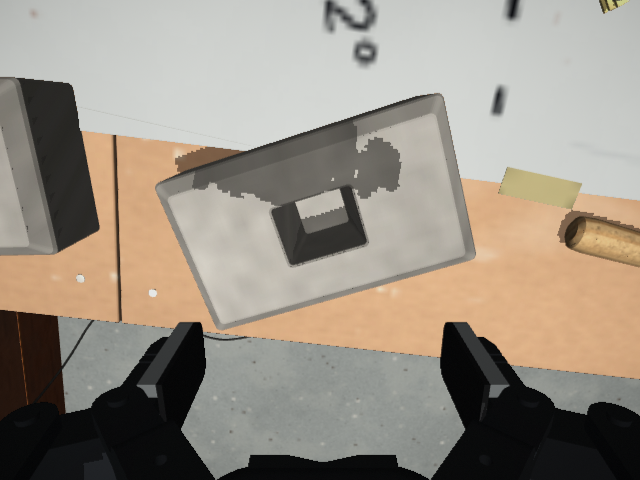

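```bash
python3 -m creep '{"translation": [[4.3,-40,0],[4.3,-40,0],[4.3,-40,0],[4.3,-40,0],[4.3,-40,0],[4.3,-40,0],[4.3,-40,0],[4.3,-40,0],[0,0,0],[0,0,0]], "rotation": [[0,0,0],[0,0,0],[0,0,0],[0,0,0],[0,0,0],[0,0,0],[0,0,0],[0,0,0],[0,0,0],[0,0,0]], "claw": [85,85,85,85,85,85,85,85,85,85]}'
python3 - <<'E'
from bench import *
import cv2, numpy as np
from h import *
s=snapshot("wrist"); cv2.imwrite("pics/w2.png",s["frame"][:,:,::-1]); np.savez("w2.npz",**s)
x=sense();print(x["tool_pos"],x["tcp_rot"],x["ft_force"])
w=np.load("w1.npz")
P=np.array([onplane(w,p,80) for p in [(272,209),(352,186),(368,243),(291,266)]]);print(P.round(1).tolist(),P.mean(0))
v=P[1]-P[0];print(np.degrees(np.arctan2(v[1],v[0])));v=P[2]-P[3];print(np.degrees(np.arctan2(v[1],v[0])))
Q=np.array([onplane(w,p,80) for p in [(168,187),(432,98),(468,252),(222,323)]]);print(Q.round(1).tolist(),Q.mean(0))
E
```

```text
time: 2.9
tool_pos: [474.3, -171.3, 231.1]
tcp_rot: [179.9, -0.0, -172.8]
ft_force: [-0.2, 0.3, -0.1]
finger_gap: 85.1
[ 474.35598455 -170.65621772  231.12413956] [ 1.79948693e+02 -1.12634931e-02 -1.72704766e+02] [-0.22093113  0.46026351 -1.01187322]
[[462.8, 110.6, 80.0], [439.0, 165.9, 80.0], [479.9, 183.9, 80.0], [505.2, 128.7, 80.0]] [471.72181797 147.27018461  80.        ]
113.29168933236146
114.66884701902634
[[455.9, 35.4, 80.0], [373.7, 210.5, 80.0], [477.6, 259.7, 80.0], [560.4, 79.0, 80.0]] [466.89873093 146.13281707  80.        ]
```

View pics/w2.png

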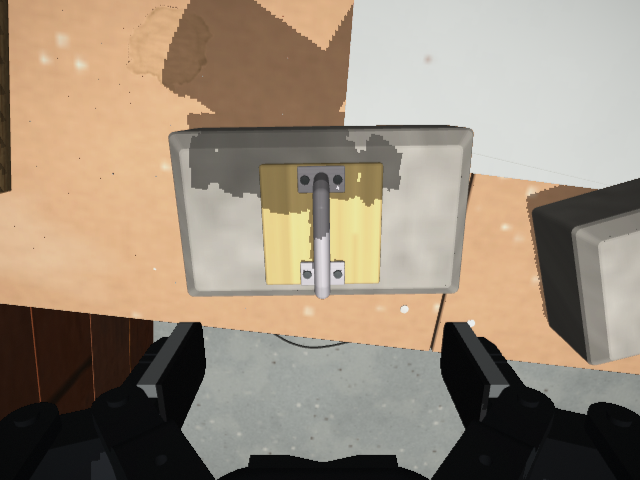

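```bash
python3 - <<'E'
from h import *
w=np.load("w2.npz")
print([onplane(w,p,136).round(1) for p in [(321,178),(322,293)]])
P=np.array([onplane(w,p,94) for p in [(260,165),(382,163),(380,282),(266,284)]]);print(P.round(1).tolist(),P.mean(0))
E
python3 -m creep '{"translation": [[0,-1,15],[0,0,20],[0,0,20],[0,0,20],[0,0,20],[0,0,13],[0,0,6],[0,0,0],[0,0,0]], "rotation": [[0,0,0],[0,0,0],[0,0,0],[0,0,0],[0,0,0],[0,0,0],[0,0,0],[0,0,0],[0,0,0]], "claw": [85,85,85,85,60,40,40,40,40]}' 100
```

```text
[array([ 433.3, -177.6,  136. ]), array([ 505. , -167.9,  136. ])]
[[436.4, -218.6, 94.0], [424.8, -137.6, 94.0], [510.2, -124.4, 94.0], [522.3, -207.3, 94.0]] [ 473.41272824 -171.96155141   94.        ]
time: 3.85
tool_pos: [474.9, -173.0, 118.0]
tcp_rot: [-180.0, 0.0, -172.7]
ft_force: [-0.8, -0.2, 0.2]
finger_gap: 39.9
```

Bar midway between pads; close.

```bash
python3 -m creep '{"translation": [[0,0,0],[0,0,0],[0,0,0],[0,0,0],[0,0,0],[0,0,0]], "rotation": [[0,0,0],[0,0,0],[0,0,0],[0,0,0],[0,0,0],[0,0,0]], "claw": [20,10,5,0,0,0]}' 100
python3 - <<'E'
from bench import *
import cv2, numpy as np
s=snapshot("scene"); cv2.imwrite("pics/s3.png",cv2.resize(s["frame"][180:430,260:520,::-1],None,fx=2.2,fy=2.2)); 
x=sense();print(x["tool_pos"],x["tcp_rot"],x["ft_force"],x["finger_gap"])
E
```

```text
time: 4.45
tool_pos: [475.1, -172.9, 118.5]
tcp_rot: [-180.0, 0.1, -172.8]
ft_force: [-1.6, 3.6, 5.6]
finger_gap: 6.6
[ 475.10514114 -172.85463195  118.5006964 ] [-1.79999640e+02  9.28630021e-02 -1.72756569e+02] [-1.53106591  2.88208775  6.11857969] 6.738625268978093
```

View pics/s3.png

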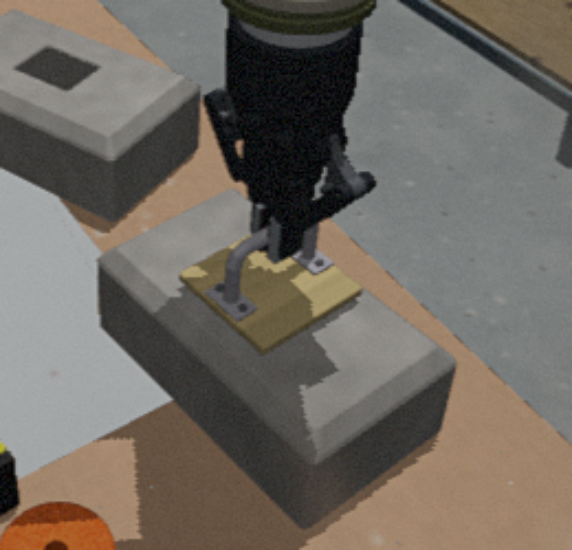

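```bash
python3 -m creep '{"translation": [[0,2,0],[0,2,-0.5],[0,2,-0.5],[0,1,-0.5],[0,0,0]], "rotation": [[0,0,0],[0,0,0],[0,0,0],[0,0,0],[0,0,0]], "claw": [0,0,0,0,0]}' 120
```

```text
time: 5.0
tool_pos: [474.0, -167.8, 119.2]
tcp_rot: [-179.8, 0.1, -172.8]
ft_force: [2.7, -9.0, -1.5]
finger_gap: 6.0
```

```bash
python3 -m creep '{"translation": [[0,-3,-0.3],[0,-3,-0.3],[0,-3,-0.3],[0,-3,-0.3],[0,-2,-0.3],[0,0,0]], "rotation": [[0,0,0],[0,0,0],[0,0,0],[0,0,0],[0,0,0],[0,0,0]], "claw": [0,0,0,0,0,0]}' 120
```

```text
time: 5.6
tool_pos: [475.4, -178.3, 120.6]
tcp_rot: [179.8, 0.0, -172.7]
ft_force: [-0.9, 10.5, 6.3]
finger_gap: 6.5
```

```bash
python3 -m creep '{"translation": [[0,4,-0.4],[0,4,-0.4],[0,4,-0.4],[0,4,-0.4],[0,0,0],[0,-4,-0.4],[0,-4,-0.4],[0,-4,-0.4],[0,-4,-0.4],[0,0,0]], "rotation": [[0,0,0],[0,0,0],[0,0,0],[0,0,0],[0,0,0],[0,0,0],[0,0,0],[0,0,0],[0,0,0],[0,0,0]], "claw": [0,0,0,0,0,0,0,0,0,0]}' 120
```

```text
time: 6.6
tool_pos: [476.1, -178.9, 125.1]
tcp_rot: [179.9, 0.1, -172.8]
ft_force: [-2.6, 9.3, 15.6]
finger_gap: 6.2
```

Run:
```python
from bench import *
import cv2, numpy as np
s=snapshot("scene"); cv2.imwrite("pics/s4.png",cv2.resize(s["frame"][180:430,260:520,::-1],None,fx=2.2,fy=2.2)); np.savez("s4.npz",**s)
x=sense();print(x["tool_pos"],x["tcp_rot"],x["ft_force"],x["wrist_torque"])
```

```text
[ 476.08964744 -178.83419688  125.06725862] [ 1.79874816e+02  1.02822244e-01 -1.72755903e+02] [-1.94324477  8.62139359 13.96728908] [1.53173518 0.40608517 0.05941091]
```

View pics/s4.png

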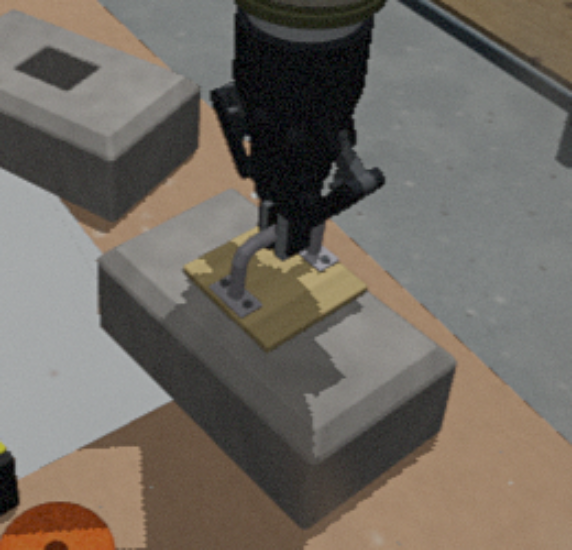

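```bash
python3 -m creep '{"translation": [[0,4,-0.7],[0,4,-0.7],[0,4,-0.7],[0,4,-0.7],[0,0,0]], "rotation": [[0,0,0],[0,0,0],[0,0,0],[0,0,0],[0,0,0]], "claw": [0,0,0,0,0]}' 120
```

```text
time: 7.15
tool_pos: [474.3, -165.8, 127.8]
tcp_rot: [-179.8, 0.1, -172.8]
ft_force: [0.6, -6.6, 5.2]
finger_gap: 6.0
```

```bash
python3 -m creep '{"translation": [[0,-4,-0.7],[0,-4,-0.7],[0,-4,-0.7],[0,-4,-0.7],[0,0,0]], "rotation": [[0,0,0],[0,0,0],[0,0,0],[0,0,0],[0,0,0]], "claw": [0,0,0,0,0]}' 120
```

```text
time: 7.65
tool_pos: [475.6, -178.8, 129.6]
tcp_rot: [179.8, 0.0, -172.8]
ft_force: [-0.8, 7.7, 9.4]
finger_gap: 6.1
```

Run:
```python
from bench import *
import cv2, numpy as np
s=snapshot("scene"); cv2.imwrite("pics/s5.png",cv2.resize(s["frame"][180:430,260:520,::-1],None,fx=2.2,fy=2.2)); 
x=sense();print(x["tool_pos"],x["tcp_rot"],x["ft_force"],x["wrist_torque"])
```

```text
[ 475.54167483 -178.72139787  129.57881731] [ 1.79825815e+02  3.35746085e-02 -1.72759834e+02] [-1.10882625  7.59743316  8.43595467] [1.32316884 0.10440018 0.12650657]
```

View pics/s5.png

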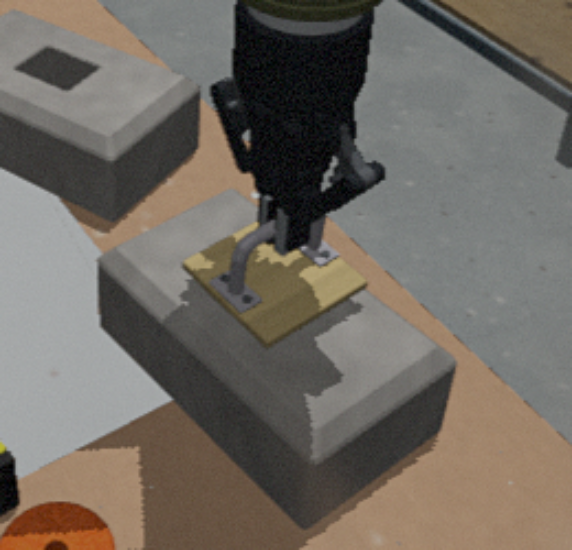

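```bash
python3 -m creep '{"translation": [[0,4,-0.8],[0,4,-0.8],[0,4,-0.8],[0,4,-0.8],[0,0,0],[0,-4,-0.7],[0,-4,-0.7],[0,-4,-0.7],[0,-4,-0.7],[0,0,0]], "rotation": [[0,0,0],[0,0,0],[0,0,0],[0,0,0],[0,0,0],[0,0,0],[0,0,0],[0,0,0],[0,0,0],[0,0,0]], "claw": [0,0,0,0,0,0,0,0,0,0]}' 120
```

```text
time: 8.7
tool_pos: [475.1, -179.3, 135.0]
tcp_rot: [179.9, -0.0, -172.8]
ft_force: [-0.4, 6.2, 5.0]
finger_gap: 6.0
```

```bash
python3 -m creep '{"translation": [[0,4,-0.7],[0,4,-0.7],[0,4,-0.7],[0,4,-0.7],[0,0,0],[0,-4,-0.7],[0,-4,-0.7],[0,-4,-0.7],[0,-4,-0.7],[0,0,0]], "rotation": [[0,0,0],[0,0,0],[0,0,0],[0,0,0],[0,0,0],[0,0,0],[0,0,0],[0,0,0],[0,0,0],[0,0,0]], "claw": [0,0,0,0,0,0,0,0,0,0]}' 120
python3 - <<'E'
from bench import *
import cv2, numpy as np
s=snapshot("scene"); cv2.imwrite("pics/s6.png",cv2.resize(s["frame"][180:430,260:520,::-1],None,fx=2.2,fy=2.2)); 
x=sense();print(x["tool_pos"],x["tcp_rot"],x["ft_force"],x["wrist_torque"])
E
```

```text
time: 9.7
tool_pos: [475.2, -179.8, 140.6]
tcp_rot: [179.9, -0.0, -172.8]
ft_force: [-0.2, 5.3, 1.8]
finger_gap: 5.8
[ 475.20187208 -179.78567055  140.59760568] [ 1.79931320e+02 -1.27983945e-02 -1.72787277e+02] [0.05428979 5.04692955 0.20343353] [ 0.99956057 -0.0258148   0.06203613]
```

View pics/s6.png

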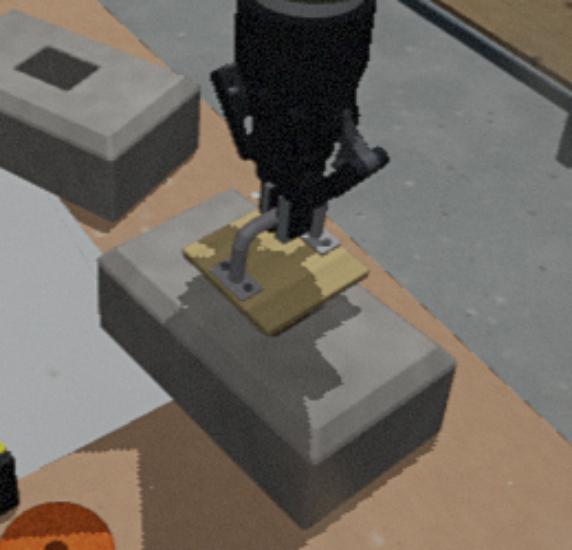

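```bash
python3 -m creep '{"translation": [[0,4,-0.7],[0,4,-0.7],[0,4,-0.7],[0,3,-0.7],[0,0,0],[0,-4,-0.7],[0,-4,-0.7],[0,0,0],[0,0,-1],[0,0,-1]], "rotation": [[0,0,0],[0,0,0],[0,0,0],[0,0,0],[0,0,0],[0,0,0],[0,0,0],[0,0,0],[0,0,0],[0,0,0]], "claw": [0,0,0,0,0,0,0,0,0,0]}' 120
python3 - <<'E'
from bench import *
import cv2, numpy as np
s=snapshot("scene"); cv2.imwrite("pics/s7.png",cv2.resize(s["frame"][180:430,260:520,::-1],None,fx=2.2,fy=2.2)); 
x=sense();print(x["tool_pos"],x["tcp_rot"],x["ft_force"],x["wrist_torque"])
E
```

```text
time: 10.75
tool_pos: [474.1, -173.0, 146.6]
tcp_rot: [180.0, -0.0, -172.8]
ft_force: [-0.2, 0.9, -4.9]
finger_gap: 6.4
[ 474.28817327 -173.11385341  146.92410151] [ 1.79996727e+02 -1.73681289e-02 -1.72774053e+02] [-1.11397834 -0.41800248 -3.6951338 ] [ 4.53785943e-02  4.47203940e-02 -7.79947113e-05]
```

View pics/s7.png

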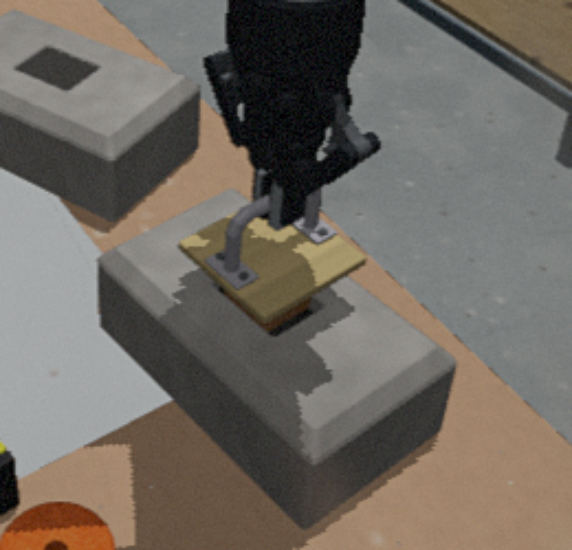

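```bash
python3 -m creep '{"translation": [[0,0,-2],[0,0,-4],[0,0,-6],[0,0,-8],[0,0,-10],[0,0,-12],[0,0,-15],[0,0,-20],[0,0,-15],[0,0,-8]], "rotation": [[0,0,0],[0,0,0],[0,0,0],[0,0,0],[0,0,0],[0,0,0],[0,0,0],[0,0,0],[0,0,0],[0,0,0]], "claw": [0,0,0,0,0,0,0,0,0,0]}' 120
python3 - <<'E'
from bench import *
import cv2, numpy as np
s=snapshot("scene"); cv2.imwrite("pics/s8.png",cv2.resize(s["frame"][80:430,220:520,::-1],None,fx=1.7,fy=1.7)); 
s=snapshot("wrist"); cv2.imwrite("pics/w8.png",s["frame"][:,:,::-1]); np.savez("w8.npz",**s)
x=sense();print(x["tool_pos"],x["tcp_rot"],x["ft_force"],x["wrist_torque"])
E
```

```text
time: 11.8
tool_pos: [475.2, -173.5, 249.6]
tcp_rot: [-179.9, 0.2, -172.8]
ft_force: [0.5, 0.6, -3.5]
finger_gap: 6.2
[ 475.21133434 -173.47388878  248.79942363] [-1.79903274e+02  1.45779747e-01 -1.72767323e+02] [ 0.09579937  0.07249414 -4.61824354] [-0.02059251 -0.04357595 -0.0022991 ]
```

View pics/s8.png

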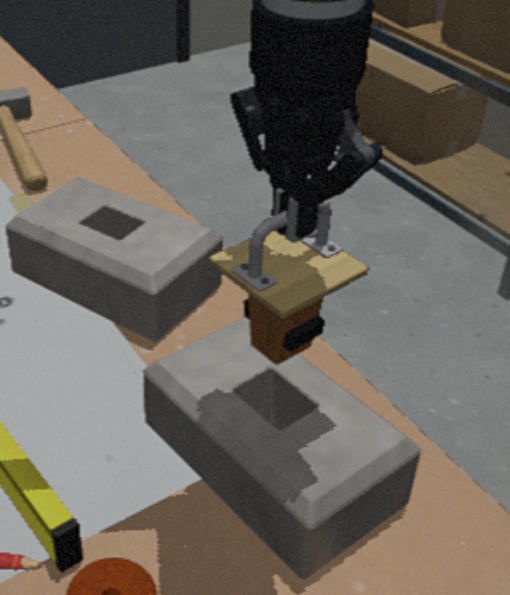

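View pics/w8.png

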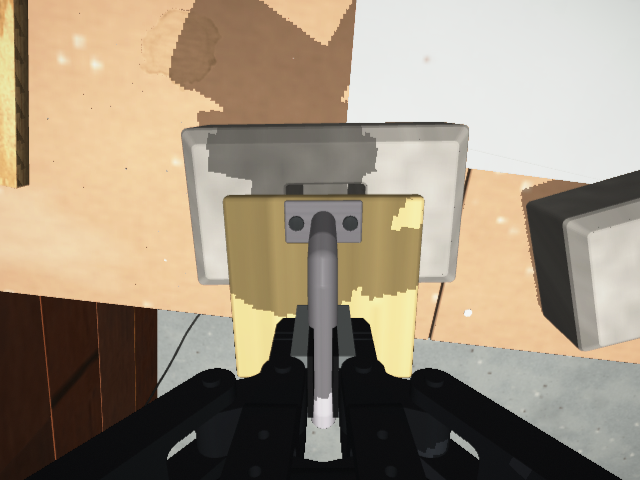

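```bash
python3 -m creep '{"translation": [[-4.6,15,0],[-9.2,30,0],[-12.3,40,0],[-12.9,42,0],[-12.9,42,0],[-12.9,42,0],[-12.9,42,0],[-12.3,40,0],[-9.2,30,0],[-4.6,15,0]], "rotation": [[0,0,0],[0,0,0],[0,0,0],[0,0,0],[0,0,0],[0,0,0],[0,0,0],[0,0,0],[0,0,0],[0,0,0]], "claw": [0,0,0,0,0,0,0,0,0,0]}' 120
```

```text
time: 12.9
tool_pos: [534.2, 178.0, 245.4]
tcp_rot: [180.0, -0.1, -172.6]
ft_force: [-0.4, 0.2, -3.5]
finger_gap: 5.9
```

```bash
python3 -m creep '{"translation": [[0,0,0],[0,0,0],[0,0,0],[0,0,0],[0,0,0],[0,0,0],[0,0,0],[0,0,0]], "rotation": [[0,0,-0.06],[0,0,-0.092],[0,0,-0.092],[0,0,-0.06],[0,0,0],[0,0,0],[0,0,0],[0,0,0]], "claw": [0,0,0,0,0,0,0,0]}' 120
python3 - <<'E'
from bench import *
import cv2, numpy as np
s=snapshot("scene"); cv2.imwrite("pics/s9.png",cv2.resize(s["frame"][40:340,160:520,::-1],None,fx=1.7,fy=1.7)); np.savez("s9.npz",**s)
s=snapshot("wrist"); cv2.imwrite("pics/w9.png",s["frame"][:,:,::-1]); np.savez("w9.npz",**s)
s=snapshot("top"); cv2.imwrite("pics/t9.png",cv2.resize(s["frame"][135:295,160:320,::-1],None,fx=3.7,fy=3.7)); np.savez("t9.npz",**s)
x=sense();print(x["time"],x["tool_pos"],x["tcp_rot"],x["ft_force"],x["wrist_torque"])
E
```

```text
time: 13.7
tool_pos: [534.8, 175.1, 246.7]
tcp_rot: [-180.0, -0.0, -155.4]
ft_force: [-0.1, 0.3, -4.3]
finger_gap: 6.6
13.85 [534.83793753 175.24562199 246.88543277] [-1.79998047e+02 -1.00444190e-03 -1.55374414e+02] [ 0.92456991 -0.09129355 -4.23742306] [0.01252646 0.0088396  0.02894351]
```

View pics/s9.png

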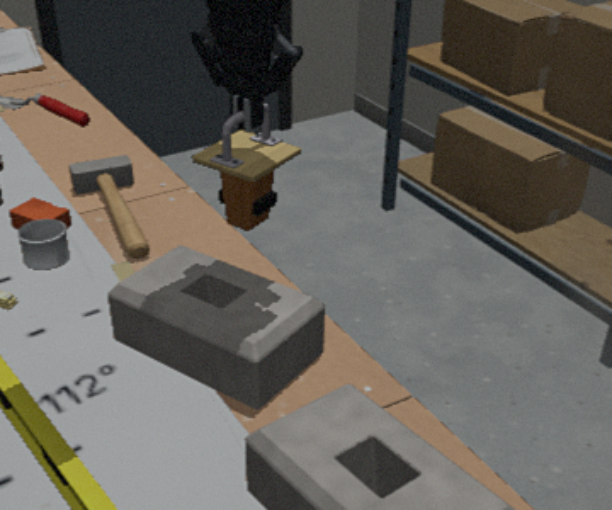

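View pics/w9.png

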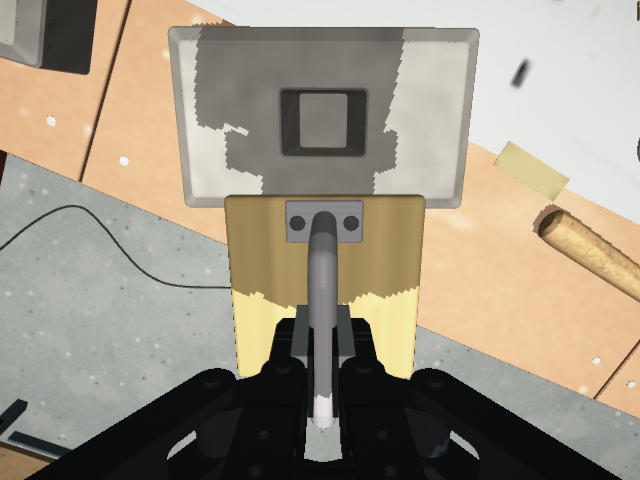

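View pics/t9.png

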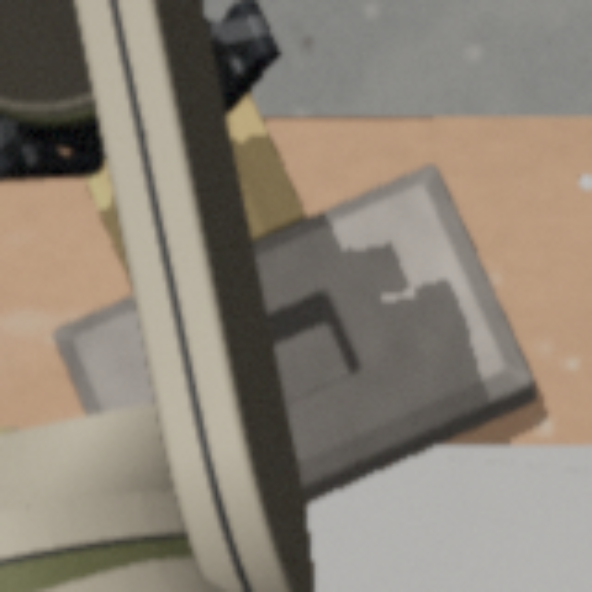

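Run:
```python
from h import *
w=np.load("w9.npz")
T=np.array([534.8,175.2,246.9]); a=np.radians(-155.37); X=np.array([np.cos(a),np.sin(a)]);Y=np.array([np.sin(a),-np.cos(a)])
f=lambda p:((p[:2]-T[:2])@X,(p[:2]-T[:2])@Y)
def q(n,pts,z):
    P=np.array([f(onplane(w,p,z)) for p in pts]);print(n,z,P.round(1).tolist(),P.mean(0).round(1))
q("pocket",[(281,88),(368,88),(365,156),(283,155)],80)
q("top",[(180,38),(468,39),(455,203),(193,203)],80)
for z in (222,225,228): q("collar far",[(225,196),(425,196)],z)
q("bar",[(323,215),(323,420)],266)
o,d=np.linalg.inv(np.eye(3))@w["extrinsics"][:3,3],0
print("cam tool",f(w["extrinsics"][:3,3]),w["extrinsics"][2,3]-T[2])
t=np.load("t9.npz")
for p in [(327,292),(359,372)]:
    print(f(onplane(t,(np.array(p)+.5)/3.7-.5+[160,135],80)))
```

```text
pocket 80 [[93.3, -29.6], [93.3, 31.5], [46.4, 30.8], [47.1, -29.6]] [70.   0.8]
top 80 [[125.0, -97.0], [124.4, 98.2], [11.1, 100.6], [11.1, -99.3]] [67.9  0.6]
collar far 222 [[45.3, -40.6], [45.3, 41.7]] [45.3  0.6]
collar far 225 [[45.9, -39.9], [45.9, 41.0]] [45.9  0.6]
collar far 228 [[46.5, -39.1], [46.5, 40.2]] [46.5  0.5]
bar 266 [[48.2, -0.3], [-29.0, -0.3]] [ 9.6 -0.3]
cam tool (np.float64(79.34976140199532), np.float64(-0.41333612036900047)) 143.29204589778752
(np.float64(47.9014551041208), np.float64(-31.73350772376191))
(np.float64(93.05410682196955), np.float64(-29.881068630221833))
```

```bash
python3 -m creep '{"translation": [[12,0,0],[22,0,0],[22,0,0],[12.7,0,0],[0,0,0],[0,0,10],[0,0,15],[0,0,10],[0,0,0],[0,0,0]], "rotation": [[0,0,0],[0,0,0],[0,0,0],[0,0,0],[0,0,0],[0,0,0],[0,0,0],[0,0,0],[0,0,0],[0,0,0]], "claw": [0,0,0,0,0,0,0,0,0,0]}' 120
python3 - <<'E'
from bench import *
import cv2, numpy as np
s=snapshot("scene"); cv2.imwrite("pics/s10.png",cv2.resize(s["frame"][60:320,190:450,::-1],None,fx=2.2,fy=2.2)); np.savez("s10.npz",**s)
s=snapshot("wrist"); cv2.imwrite("pics/w10.png",s["frame"][:,:,::-1]); np.savez("w10.npz",**s)
x=sense();print(x["time"],x["tool_pos"],x["tcp_rot"],x["ft_force"],x["wrist_torque"])
E
```

```text
time: 14.85
tool_pos: [472.1, 146.7, 211.0]
tcp_rot: [180.0, -0.1, -155.3]
ft_force: [0.2, 0.2, -3.8]
finger_gap: 5.9
14.95 [472.73141457 146.75745722 212.21003392] [-1.79994996e+02  2.48849620e-02 -1.55346464e+02] [-0.48440186  0.10094723 -3.82937728] [-0.01327628 -0.0261552   0.00357105]
```

View pics/s10.png

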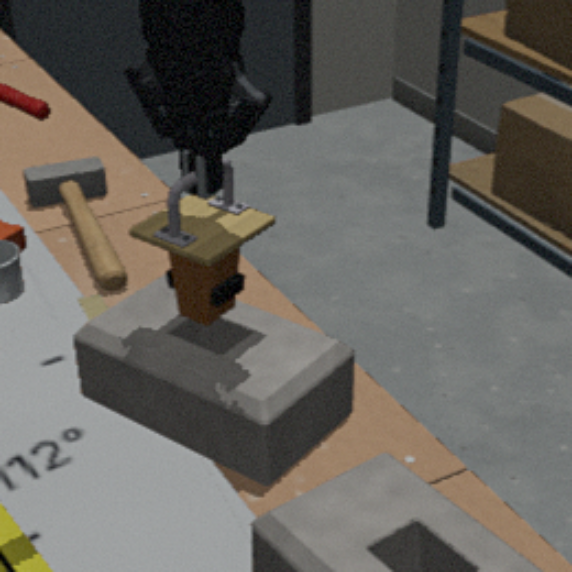

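View pics/w10.png

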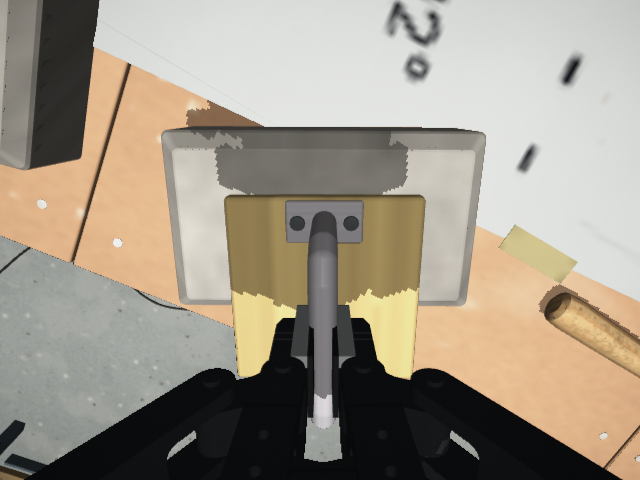

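```bash
python3 - <<'E'
from h import *
w=np.load("w10.npz")
T=np.array([472.6,146.7,211.6]); a=np.radians(-155.35); X=np.array([np.cos(a),np.sin(a)]);Y=np.array([np.sin(a),-np.cos(a)])
f=lambda p:((p[:2]-T[:2])@X,(p[:2]-T[:2])@Y)
P=np.array([f(onplane(w,p,80)) for p in [(172,150),(475,150),(466,301),(183,301)]]);print(P.round(1).tolist(),P.mean(0))
E
python3 -m creep '{"translation": [[0,0,4],[0,0,6],[0,0,6],[0,0,6],[0,0,6],[0,0,6],[0,0,4],[0,0,0]], "rotation": [[0,0,0],[0,0,0],[0,0,0],[0,0,0],[0,0,0],[0,0,0],[0,0,0],[0,0,0]], "claw": [0,0,0,0,0,0,0,0]}' 120
```

```text
[[54.1, -98.3], [54.1, 98.8], [-54.1, 104.6], [-54.1, -102.4]] [-0.00403633  0.66838379]
time: 15.75
tool_pos: [471.9, 146.5, 173.0]
tcp_rot: [180.0, -0.1, -155.3]
ft_force: [0.3, -0.8, -5.2]
finger_gap: 6.2
```

```bash
python3 -m creep '{"translation": [[0,0,3],[0,0,4],[0,0,4],[0,0,4],[0,0,4],[0,0,3],[0,0,2],[0,0,0]], "rotation": [[0,0,0],[0,0,0],[0,0,0],[0,0,0],[0,0,0],[0,0,0],[0,0,0],[0,0,0]], "claw": [0,0,0,0,0,0,0,0]}' 120
python3 - <<'E'
from bench import *
import cv2, numpy as np
s=snapshot("scene"); cv2.imwrite("pics/s11.png",cv2.resize(s["frame"][60:320,190:450,::-1],None,fx=2.2,fy=2.2)); np.savez("s11.npz",**s)
x=sense();print(x["time"],x["tool_pos"],x["tcp_rot"],x["ft_force"],x["wrist_torque"])
E
```

```text
time: 16.55
tool_pos: [472.2, 146.6, 149.6]
tcp_rot: [180.0, -0.0, -155.4]
ft_force: [-0.0, 0.2, -4.1]
finger_gap: 5.8
16.6 [472.29472868 146.62475754 149.73207037] [ 1.79995144e+02 -1.68734458e-02 -1.55352754e+02] [-0.36532744  0.70561429 -4.11436183] [-0.01520731 -0.06109046 -0.0133321 ]
```

View pics/s11.png

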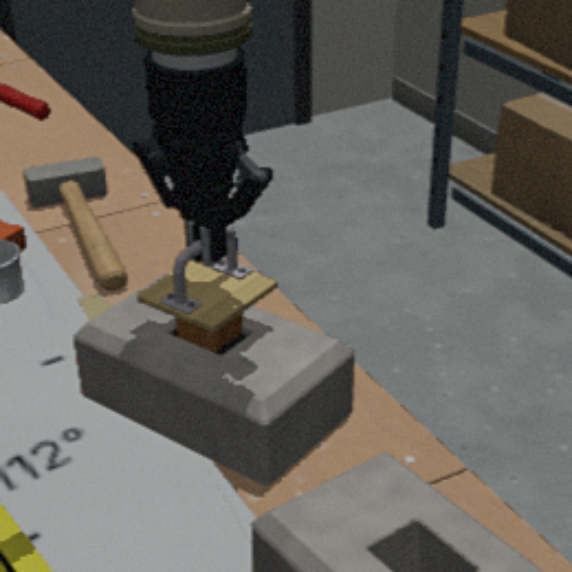

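```bash
python3 -m creep '{"translation": [[0,0,2],[0,0,2],[0,0,1.5],[0,0,1],[0,0,1],[0,0,0]], "rotation": [[0,0,0],[0,0,0],[0,0,0],[0,0,0],[0,0,0],[0,0,0]], "claw": [0,0,0,0,0,0]}' 120
```

```text
time: 17.2
tool_pos: [472.4, 146.6, 142.4]
tcp_rot: [-180.0, 0.0, -155.4]
ft_force: [0.3, -0.3, -4.5]
finger_gap: 6.1
```

```bash
python3 -m creep '{"translation": [[0,0,1],[0,0,1],[0,0,0]], "rotation": [[0,0,0],[0,0,0],[0,0,0]], "claw": [0,0,0]}' 120
```

```text
time: 17.5
tool_pos: [472.6, 146.7, 140.6]
tcp_rot: [-180.0, 0.0, -155.4]
ft_force: [1.0, -0.1, -1.4]
finger_gap: 6.5
```

```bash
python3 -m creep '{"translation": [[0,0,0.5],[0,0,0.5],[0,0,0]], "rotation": [[0,0,0],[0,0,0],[0,0,0]], "claw": [0,0,0]}' 120
python3 - <<'E'
from bench import *
import cv2, numpy as np
s=snapshot("scene"); cv2.imwrite("pics/s12.png",cv2.resize(s["frame"][60:320,190:450,::-1],None,fx=2.2,fy=2.2)); np.savez("s12.npz",**s)
x=sense();print(x["time"],x["tool_pos"],x["tcp_rot"],x["ft_force"],x["wrist_torque"])
E
```

```text
time: 17.8
tool_pos: [472.6, 146.7, 139.6]
tcp_rot: [-180.0, 0.0, -155.4]
ft_force: [-0.1, 0.0, 0.9]
finger_gap: 5.8
17.85 [472.58279724 146.69989389 139.63430881] [-1.79994579e+02  2.82305504e-02 -1.55351559e+02] [1.15293135 0.1329261  1.68738165] [-0.15445723 -0.08607974 -0.01878205]
```

View pics/s12.png

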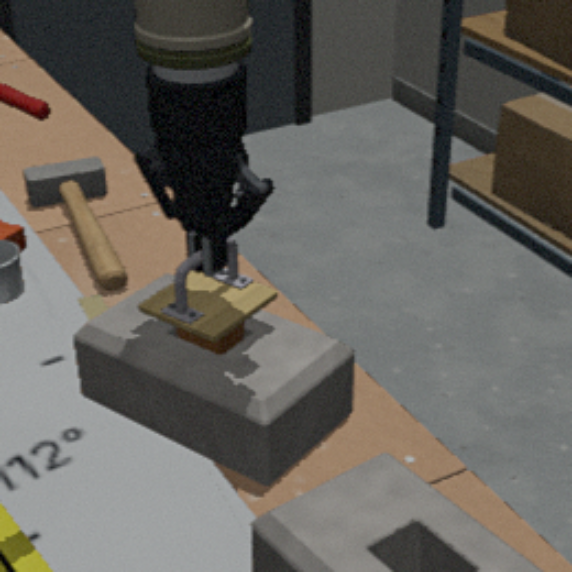

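```bash
python3 -m creep '{"translation": [[0,0,0],[0,0,0],[0,0,0],[0,0,0],[0,0,0],[0,0,0],[0,0,0]], "rotation": [[0,0,0],[0,0,0],[0,0,0],[0,0,0],[0,0,0],[0,0,0],[0,0,0]], "claw": [6,8,10,13,20,30,40]}' 20
python3 - <<'E'
from bench import *
import cv2, numpy as np
s=snapshot("scene"); cv2.imwrite("pics/s13.png",cv2.resize(s["frame"][60:320,190:450,::-1],None,fx=2.2,fy=2.2)); np.savez("s13.npz",**s)
x=sense();print(x["time"],x["tool_pos"],x["ft_force"],x["wrist_torque"],x["finger_gap"])
E
```

```text
time: 18.55
tool_pos: [472.4, 146.6, 139.4]
tcp_rot: [180.0, 0.0, -155.3]
ft_force: [-0.2, 0.5, 0.6]
finger_gap: 39.8
18.6 [472.3659448  146.63592675 139.37718438] [-0.1406519   0.12644247 -0.09111067] [ 0.02318093 -0.04570295  0.05707742] 39.96166024202193
```

View pics/s13.png

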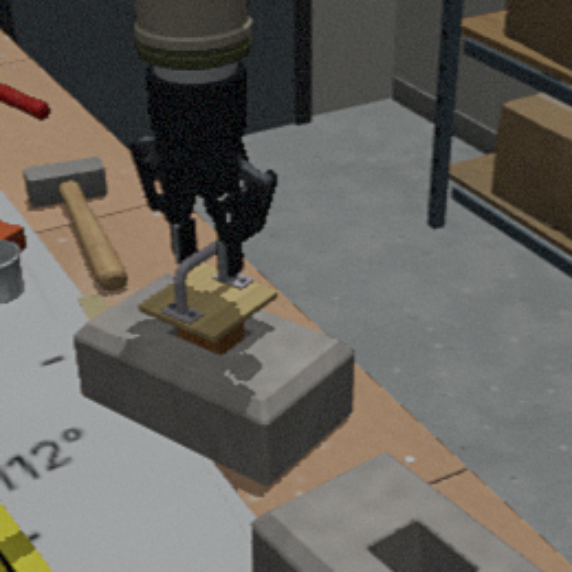

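Released, and the plug didn't visibly move. Retreat straight up and check.

```bash
python3 -m creep '{"translation": [[0,0,-5],[0,0,-10],[0,0,-20],[0,0,-25],[0,0,-25],[0,0,-25],[0,0,-15],[0,0,-5],[0,0,0],[0,0,0]], "rotation": [[0,0,0],[0,0,0],[0,0,0],[0,0,0],[0,0,0],[0,0,0],[0,0,0],[0,0,0],[0,0,0],[0,0,0]], "claw": [40,40,40,40,40,40,40,40,40,40]}' 20
python3 - <<'E'
from bench import *
import cv2, numpy as np
s=snapshot("scene"); cv2.imwrite("pics/s14.png",cv2.resize(s["frame"][170:430,210:480,::-1],None,fx=2.2,fy=2.2,interpolation=2)); np.savez("s14.npz",**s)
s=snapshot("wrist"); cv2.imwrite("pics/w14.png",s["frame"][:,:,::-1]); np.savez("w14.npz",**s)
x=sense();print(x["time"],x["tool_pos"],x["tcp_rot"],x["ft_force"])
E
```

```text
time: 19.6
tool_pos: [471.9, 146.5, 268.1]
tcp_rot: [180.0, -0.1, -155.4]
ft_force: [0.7, 0.3, -0.8]
finger_gap: 39.7
19.7 [471.71055819 146.49586017 267.80760212] [ 1.79965780e+02 -1.41819412e-01 -1.55352755e+02] [-0.22557991 -0.82657826 -0.4190671 ]
```

View pics/s14.png

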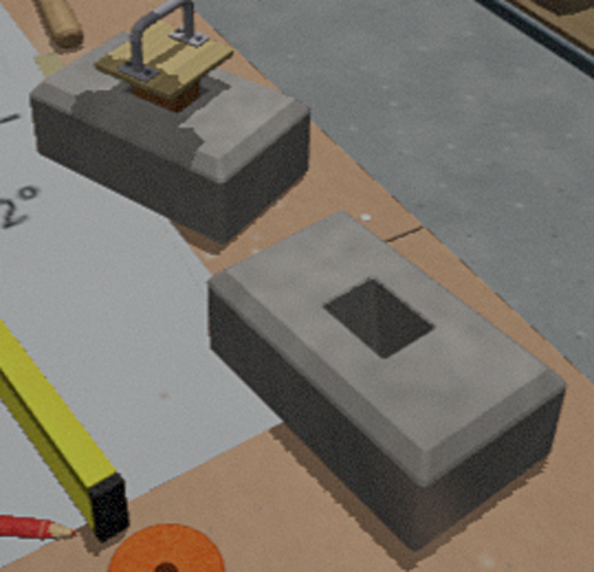

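View pics/w14.png

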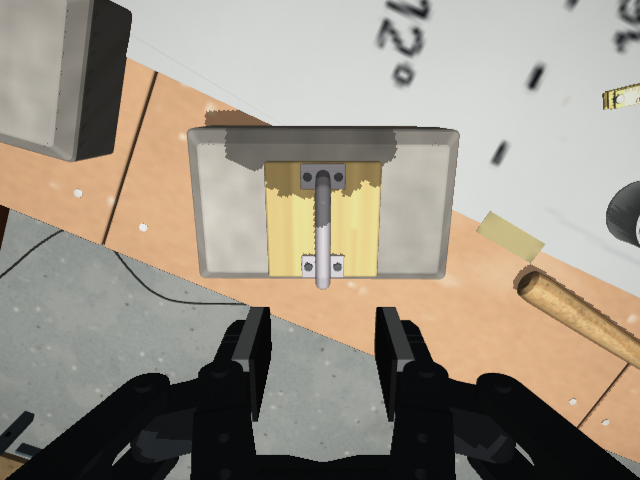

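Run:
```python
from h import *
w=np.load("w14.npz");s=np.load("s14.npz")
S=lambda p:(np.array(p)+.5)/2.2-.5+[210,170]
W=[(264,161),(382,161),(380,276),(269,276)]
for h in (108,111,114,117,120):
    P=np.array([onplane(w,p,h) for p in W])
    print(h,P.mean(0)[:2].round(1),np.linalg.norm(P[1]-P[0]).round(1),[(((proj(s,p)-[210,170]+.5)*2.2-.5)).round(0).tolist() for p in P])
```

```text
108 [472.3 147.4] 85.3 [[171.0, 102.0], [93.0, 69.0], [159.0, 25.0], [237.0, 54.0]]
111 [471.6 147.1] 84.5 [[170.0, 99.0], [93.0, 66.0], [158.0, 23.0], [236.0, 52.0]]
114 [470.9 146.7] 83.6 [[169.0, 95.0], [93.0, 64.0], [157.0, 21.0], [234.0, 49.0]]
117 [470.1 146.4] 82.8 [[168.0, 92.0], [93.0, 61.0], [157.0, 18.0], [233.0, 47.0]]
120 [469.4 146.1] 81.9 [[168.0, 89.0], [92.0, 58.0], [156.0, 16.0], [232.0, 44.0]]
```

```bash
python3 -c "
from bench import *
print(hand_in())"
```

```text
the job is handed in; nothing more can be done
None
```

I rocked the plug out of the first pier cap and set it down in the second, then handed in at about 20 s of the 51 s allowed. The hand-in reports no verdict.

- **Drawing it out:** I gripped the bar and rocked it about ±7 mm along the stone, lifting it 2–3 mm with each swing. After ten swings it hung free on its own weight, with the wrist showing about −4 N. The rocking forces I saw were 5–10 N sideways and up to about 16 N upward on the tool.
- **Setting it down:** I aligned it over the second pocket from the wrist camera and lowered it until the wrist force went from −4 N to about 0–1 N. I then opened the fingers and backed off.

**Last checks:**
- The top of the collar measures about 114 mm above the table. That puts the bar about 76 mm above the pocket mouth, with the collar about 26 mm clear of the stone.
- The plug is within about 2 mm of the pocket centre and looks upright; I did not measure its tilt.
- The corners of both stones sit at the same pixels in the scene picture as at the start.
- The gripper is well clear of everything.

Two readings did not quite agree: the views gave pocket B centres 2–3 mm apart, and the finger opening read about 6 mm on the 10 mm bar. The grip held, so I left both as they were.

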